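Find and release the tired pressure spring

TASK

Three pressure springs from the sample pump are clamped side by side in the test jig, and one of them has gone tired: it gives under about half the force of the other two. Going from the spring nearest the robot to the middle one to the farthest, reach in under the edge of the slatted guard and press the free tip of each all the way down onto its stop, without ramming it, and let it come up again; then throw the clamp lever of the tired spring fully over, away from the spring tips, and leave the other two levers closed and the things around the jig where they are.

Things in the scene. Friction and masses are not known exactly. Their poses are not given: they have to be found in the camera images.
- jig: Fixed test jig, grey base plate 210 (x) x 270 (y) x 12 mm. Origin on the table below the middle spring's tip; x runs from the spring tips to the clamps (to the robot's right, world -y, give or take 0.3 rad), y away from the robot. Three like springs lie side by side at y = -75 (near), 0 and +75 mm (far). Which one is tired changes each time and cannot be seen
- tip_near (a point): Top of the near spring's free tip, unpressed, height 95 mm (fixed to the jig, axes as the jig's). The spring is a level steel leaf, 24 mm wide, 3 mm thick, centred at height 90 mm, clamped at jig x = 100 mm, reaching 100 mm to its free end, a roll of 10 mm diameter centred at x = 0. Pressed, it swings down about its clamp; released, it springs up
- tip_middle (a point): The same for the middle spring
- tip_far (a point): The same for the far spring
- stop_middle (a point): Top of the stop below the middle tip: a rigid steel post of 18 mm diameter, height 71 mm, fixed to the jig; each spring has one. The tip meets it after 14 mm of travel. There a sound spring pushes back with 12 to 13 N at its tip, the tired one with about 6 N; the push grows evenly with the travel from about a tenth of that
- guard_edge (a point): Middle of the lower front edge of the guard over the springs, jig x = -5 mm, height 140 mm. Four aluminium slats 260 mm long, 12 mm wide, 5 mm thick, 13 to 14 mm apart, on posts at y = +-126 mm, cover x = -5 to 83 mm; the first ends flush above the spring ends. A tip is reached only from the open side (jig -x) with the tool leaning out that way, about 40 degrees from vertical
- pivot_near (a point): Pivot of the near spring's clamp lever, jig x = 125 mm, height 158 mm, on a clamp block (50 x 44 mm, top at height 142 mm). The lever is a black bar 60 mm long, 14 mm wide, 8 mm thick, ending in a cross-roll of 16 mm diameter. Closed, it leans 0.6 rad from upright towards the spring tips (-x); thrown over, 0.6 rad the other way (+x). It takes 2 to 4 N and stays where left
- pivot_middle (a point): The same for the middle spring's lever
- pivot_far (a point): The same for the far spring's lever
- spring_1 (a joint): Bend of one of the three springs, rad: 0 free, 0.14 on its stop. Which of the three places it stands in changes each time
- spring_2 (a joint): Bend of another of the springs, as spring_1
- spring_3 (a joint): Bend of another of the springs, as spring_1
- lever_a (a joint): Clamp lever of one of the three springs, rad: 0 closed (leaning to the spring tips), 1.2 thrown fully over; starts within 0.1 of closed. Which place it stands in changes each time, and the letters of the levers do not follow the numbers of the springs
- lever_b (a joint): Clamp lever of another of the springs, as lever_a
- lever_c (a joint): Clamp lever of another of the springs, as lever_a
- jar: Bystander: white plastic jar, 60 mm diameter, 90 mm high, behind the clamps; origin at the centre of its underside
- tray: Bystander: grey open tray 120 x 90 x 35 mm beside the jig; origin at the centre of its underside
- screwdriver: Bystander: screwdriver 160 mm long lying on the table before the spring tips; origin below its middle, x along it to the blade

How it is judged:
By the outcome, as a careful person would: the job done as asked, in the order asked, and still so for the second after the job is handed in, with the robot touching nothing.
It also fails if it takes over 69 s, if anything falls off the work surface, if the arm or the gripper's body presses on something with over 40 N, if the wrist force passes 120 N, or if a joint passes its speed limit or range.

ROBOT

A 6-joint arm with a two-finger parallel gripper is mounted at the origin on the work surface. World frame = base frame: x ahead of the robot, y to its left, z up, the work surface at z = 0. Lengths are in mm, angles in rad, forces in N, time in s.
With the tool pointing down it reaches from about 375 to 750 mm from the base axis. Payload 9 kg.
Tool frame: the origin (TCP) lies on the mounting face of the last link; the fingertips stand 173 mm ahead of it and the grasp point (between the pads) lies 155 mm ahead of it; z points along the fingers, y is the line along which they close (so a half turn about z gives the same grasp; the last joint's range is limited). The gripper opens to 85 mm and grips with 20 to 120 N. Pads are 22 mm wide; open, the fingers measure 114 mm over their backs; the gripper's body (76 mm by 85 mm) begins 54 mm behind the grasp point. The pads swing forward as they close: fully open they stand 13 mm farther back than shut.
Start: joints at [1.041, 0.104, 0.097, 1.564, 0, 1.353], TCP at [184.06, 571.086, 404.731] pointing down, gripper open.
Joint ranges: [-2.99, 2.99], [-0.84, 1.86], [-1.1, 1.16], [-1.84, 2.11], [-1.51, 1.56], [-3.14, 3.14]. Speed limits (rad/s): [2.22, 2.22, 2.57, 3.14, 3.14, 3.14].

INTERFACE

Orientations are given as a rotation vector (axis times angle).
In Python, from rig import ctrl, optics gives the robot as it stands.
- The arm moves only by the shell command python3 -m inch 'ROWS' [OPENING] [FORCE]. ROWS is JSON, a list of rows, each a list of 6 numbers: the shift along the tool's x, y, z in units of 60 mm (1.0 is 60 mm), then the turn, a rotation vector about the tool's x, y, z in units of 5 degrees (1.0 is 5 degrees). A call has 1 to 5 rows; each row shifts and turns the commanded pose from where the row before left it, along the tool's axes as they then stand; what a row does not reach is not made up. A row lasts 1/8 s, in which the tool goes at most 62.5 mm and 10.7 degrees, less where a joint would pass 70% of its speed; a pose out of reach is approached as far as the arm can. A call is refused whole if a number of a shift passes 1 or a number of a turn 1, either way. A call with a gripper value outside its range is refused whole. OPENING is the opening, from -1 (shut) to 1 (fully open), so that 0 is half open, set as the call begins (- or left out, the last holds). The fingers move at their own pace and stop on an object; FORCE is the grip in N (left out, the last holds). Time passes only in rows, so rows that do not move let the fingers close. It gives the time, the measured TCP pose, the force, the opening and the grip force at its end, in the units of the state.
- ctrl.read_state(): the state, without advancing time (a new reading comes with each control period).
- optics.grab_frame(name): name is "side" or "top" or "wrist"; returns a dict with "color" (420x560x3 uint8, blue, green, red), "camera_matrix" (3x3 intrinsics, pixels), "R" (3x3) and "t" (3): a world point X has camera coordinates R X + t. Camera axes: x right, y down, z forward; pixel columns grow to the right and rows downward; lengths in mm; the calibration is good to about 2 mm. A picture is of the moment at which its call begins. There is no depth.
- ctrl.sign_off(): hands the job in; it is judged then, once.
The state is a dict: "time": time; "q": joint angles; "qvel": joint speeds; "effort": joint torques, N m; "ee_pos": TCP position; "tool_rot": TCP orientation; "wrist_force": force on the tool from outside, world axes, zero at the start; "moment": the same for the moment, N m; "width": finger opening in mm; "grasp_force": force on a finger pad.
Only numpy, scipy, OpenCV 4.12 (cv2) and the standard library are available. Lean on these libraries where they do the work, as an engineer would, in place of code of your own. Each camera call takes 0.05 s, during which the arm holds its last target. There are 200 camera calls.

## Working session

There is one attempt and no reset: what is moved stays moved. The work goes in short steps, Python scripts to look and compute and a shell command to move; the robot and the scene stay as the last step left them, time stands still between calls to the robot, and variables do not carry over. Pictures are saved under pics/ and viewed, at most 10 in all, crops included, and the job is handed in when it is done.

```bash
ls; mkdir -p pics
python3 - <<'E'
from rig import ctrl, optics
import cv2
s=ctrl.read_state();print(s)
for n in ("side","top"):
    f=optics.grab_frame(n);cv2.imwrite(f"pics/{n}0.png",f["color"]);print(n,f["camera_matrix"].tolist(),f["R"].round(3).tolist(),f["t"].round(1).tolist())
E
```

```text
pics
{'time': 0.0, 'q': array([1.04132733e+00, 1.04734243e-01, 9.64562075e-02, 1.56388984e+00,
       3.23807340e-05, 1.35310698e+00]), 'qvel': array([-8.74270014e-04, -5.01784045e-04, -1.96043536e-05, -2.93139786e-04,
        6.39715016e-04, -6.51586600e-05]), 'effort': array([ 6.17474016e-04, -5.56930876e+01,  5.03649330e+01,  1.69618166e-02,
       -3.32959917e-04,  5.55484107e-06]), 'ee_pos': array([183.97949948, 570.9890918 , 403.89451127]), 'tool_rot': array([-4.87678688e-01, -3.10297209e+00,  1.98692314e-03]), 'wrist_force': array([ 0.29101791, -0.20708744,  0.09169954]), 'moment': array([-0.01199131, -0.02882943, -0.01709048]), 'grasp_force': 0.0, 'width': 85.62602158714871}
side [[473.67672881016733, 0.0, 283.9519162856662], [0.0, 473.67672881016733, 205.82467793112352], [0.0, 0.0, 1.0]] [[0.979, -0.205, 0.016], [-0.114, -0.605, -0.788], [0.171, 0.769, -0.616]] [-583.1, 201.9, 946.4]
top [[521.9915964390915, 0.0, 278.26715104820573], [0.0, 521.9915964390915, 205.4820009655123], [0.0, 0.0, 1.0]] [[-0.025, -1.0, 0.006], [-0.998, 0.024, -0.051], [0.051, -0.007, -0.999]] [52.7, 608.3, 1129.7]
```

View pics/top0.png

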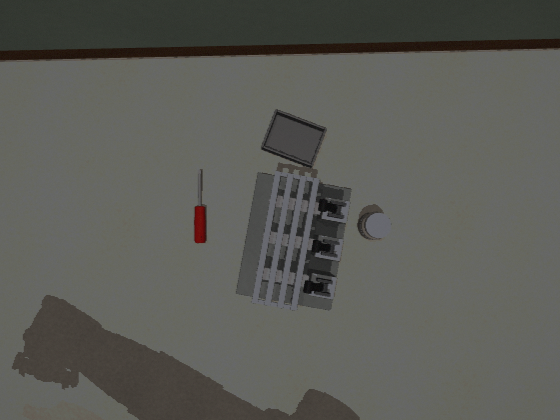

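View pics/side0.png

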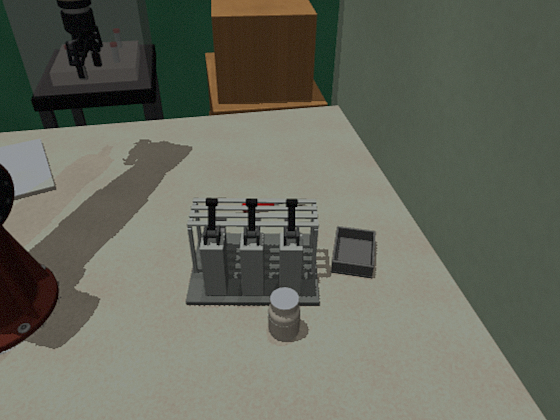

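The top view shows the jig with its base corners near (258,173), (351,188), (331,310) and (237,294). The levers are on the right at (328,207), (320,247) and (312,287), the screwdriver at (200,205), the tray at (294,138) and the jar at (376,225). The side view shows the same jig from behind, with all three levers up. I'll zoom in for precise points.

Run:
```python
import cv2
a=cv2.imread("pics/top0.png")[160:320,225:400]
a=cv2.convertScaleAbs(cv2.resize(a,None,fx=3.7,fy=3.7,interpolation=cv2.INTER_CUBIC),alpha=1.6)
cv2.imwrite("pics/topc.png",a)
b=cv2.imread("pics/side0.png")[185:315,175:335]
b=cv2.convertScaleAbs(cv2.resize(b,None,fx=4.5,fy=4.5,interpolation=cv2.INTER_CUBIC),alpha=1.4)
cv2.imwrite("pics/sidec.png",b)
```

```text
(no output)
```

View pics/topc.png

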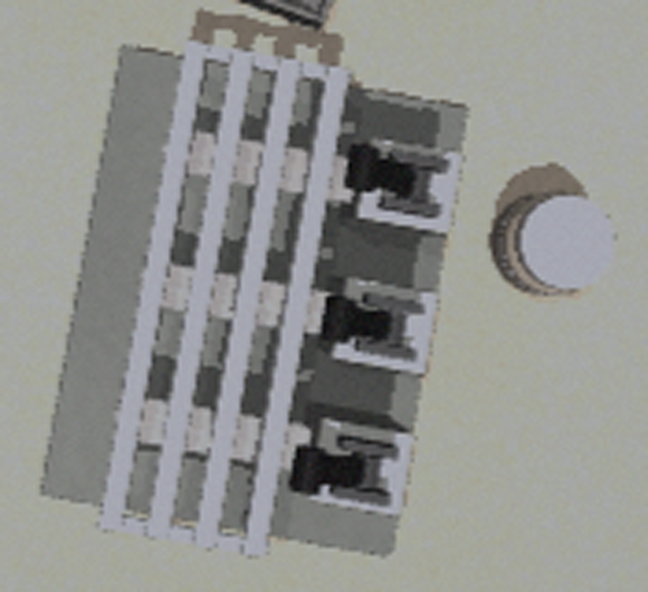

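View pics/sidec.png

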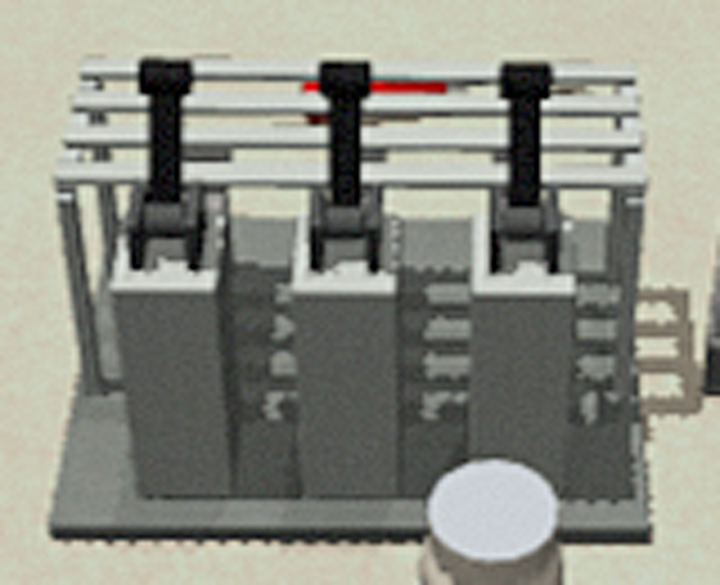

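The top crop shows plate corners at crop (120,45), (468,105), (393,555) and (42,493). The front slat's outer corners are at (187,40) and (100,527), and the last slat's at (350,68) and (265,557). The side crop shows the last slat's lower corners at (58,188) and (645,188), and the plate's bottom edge from (50,535) to (650,540). Next is the pose fit.

```bash
cat > h.py <<'E'
import numpy as np, cv2
from rig import ctrl, optics
from scipy.spatial.transform import Rotation as Ro
from scipy.optimize import least_squares
def proj(f,X):
    p=(f["R"]@np.atleast_2d(X).T).T+f["t"]; p=p@f["camera_matrix"].T; return p[:,:2]/p[:,2:]
def J2W(p,X):
    X=np.atleast_2d(X); c,s=np.cos(p[2]),np.sin(p[2])
    return np.c_[p[0]+c*X[:,0]-s*X[:,1],p[1]+s*X[:,0]+c*X[:,1],X[:,2]]
E
python3 - <<'E'
from h import *
ft=optics.grab_frame("top"); fs=optics.grab_frame("side")
T=lambda a:np.array(a)/3.7+[225,160]-.5+.5/3.7
S=lambda a:np.array(a)/4.5+[175,185]-.5+.5/4.5
tp=T([(120,45),(468,105),(393,555),(42,493),(187,40),(100,527),(350,68),(265,557)])
sp=S([(58,188),(645,188),(50,538),(650,541)])
def pts(o): return np.array([(o-105,135,12),(o+105,135,12),(o+105,-135,12),(o-105,-135,12),(-5,130,145),(-5,-130,145),(83,130,145),(83,-130,145)]),np.array([(83,-130,140),(83,130,140),(o+105,-135,0),(o+105,135,0)])
def r(p,use=3):
    a,b=pts(p[3]); e=[]
    if use&1:e.append(proj(ft,J2W(p,a))-tp)
    if use&2:e.append(proj(fs,J2W(p,b))-sp)
    return np.concatenate(e).ravel()
for u in (1,2,3):
    s=least_squares(r,[500,0,-1.7,40],args=(u,)); print(u,s.x.round(3)); print(s.fun.reshape(-1,2).round(1).tolist())
p=s.x
np.save("p.npy",p)
for n,y in zip("nmf",(-75,0,75)):
    print(n,J2W(p,[[0,y,95],[125,y,158],[125-60*np.sin(.6),y,158+60*np.cos(.6)]]).round(1).tolist(), "top px",((proj(ft,J2W(p,[[125-60*np.sin(.6),y,158+60*np.cos(.6)],[0,y,95]]))-[225,160])*3.7).round(0).tolist(),"side",((proj(fs,J2W(p,[[125-60*np.sin(.6),y,158+60*np.cos(.6)]]))-[175,185])*4.5).round(0).tolist())
print(J2W(p,[[-5,0,140]]))
st=ctrl.read_state();R=Ro.from_rotvec(st["tool_rot"]).as_matrix();print(R.round(3))
# tops: screwdriver at z~15
def ray(f,u,z):
    d=f["R"].T@np.linalg.inv(f["camera_matrix"])@[*u,1];c=-f["R"].T@f["t"];return c+d*(z-c[2])/d[2]
for u,z in(((201,170),5),((200,242),15),((376,225),90)):
    w=ray(ft,u,z);c,s_=np.cos(p[2]),np.sin(p[2]);d=w[:2]-p[:2];print(w.round(),"jig",(c*d[0]+s_*d[1]).round(),(-s_*d[0]+c*d[1]).round())
E
```

```text
1 [543.93   64.291  -1.768  59.773]
[[0.3, -0.0], [0.0, 0.1], [-0.2, 0.2], [-0.2, 0.3], [-0.3, -0.5], [-0.1, 0.2], [0.1, -0.3], [0.4, 0.0]]
2 [543.382  65.965  -1.768  58.352]
[[-0.6, -0.5], [0.3, 0.3], [0.3, 0.2], [0.1, -0.1]]
3 [543.753  64.587  -1.769  59.248]
[[-0.1, -0.0], [-0.3, 0.2], [-0.6, 0.3], [-0.6, 0.3], [-0.4, -0.4], [-0.2, 0.3], [-0.0, -0.2], [0.2, 0.1], [-0.4, -0.1], [0.6, 0.7], [0.4, 1.0], [0.4, 0.8]]
n [[470.2, 79.3, 95.0], [445.6, -43.2, 158.0], [452.3, -10.0, 207.5]] top px [[305.0, 466.0], [128.0, 416.0]] side [[166.0, 76.0]]
m [[543.8, 64.6, 95.0], [519.2, -58.0, 158.0], [525.8, -24.8, 207.5]] top px [[331.0, 315.0], [152.0, 281.0]] side [[346.0, 77.0]]
f [[617.3, 49.8, 95.0], [592.7, -72.7, 158.0], [599.4, -39.5, 207.5]] top px [[357.0, 165.0], [176.0, 147.0]] side [[526.0, 79.0]]
[[544.73649923  69.48949258 140.        ]]
[[-0.952  0.307 -0.   ]
 [ 0.307  0.952 -0.001]
 [ 0.    -0.001 -1.   ]]
[693. 207.   5.] jig -169.0 118.0
[534. 211.  15.] jig -141.0 -39.0
[ 561. -161.   90.] jig 218.0 61.0
```

The fit is good, to about 0.6 px, and both cameras agree within 2 mm. The projected lever ends also match the picture. The plan is to shut the gripper, put tool y along jig y, and lean 45° so the lower corner of the fingertip presses the roll.

```bash
cat >> h.py <<'E'
H=11.
def plan(x,y,z,lean,corner=True,back=0):
    """from present pose: tool turn (units), then shift (units) in the turned axes, to put the low corner (or tip centre) at jig x,y,z"""
    p=np.load("p.npy"); th=np.radians(lean)
    jx=np.array([np.cos(p[2]),np.sin(p[2]),0]); jy=np.array([-jx[1],jx[0],0]); k=np.array([0,0,1.])
    a=np.sin(th)*jx-np.cos(th)*k; b=np.cos(th)*jx+np.sin(th)*k
    Rg=np.c_[-b,jy,a]
    tip=J2W(p,[x,y,z])[0]+(H*b if corner else 0)-back*a
    st=ctrl.read_state(); R=Ro.from_rotvec(st["tool_rot"]).as_matrix()
    rv=np.degrees(Ro.from_matrix(R.T@Rg).as_rotvec())/5
    d=Rg.T@(tip-173*a-st["ee_pos"])/60
    print("turn",rv.round(2),"n",np.abs(rv).max().round(1),"shift",d.round(3),"down unit/mm",(Rg.T@[0,0,-1]/60).round(4),"t",st["time"],"F",st["wrist_force"].round(2),"q",st["q"].round(2))
E
python3 -c "
from h import *
plan(0,-75,97,45,back=80)"
```

```text
turn [ 6.52 -7.31 15.77] n 15.8 shift [-1.58   6.289  4.422] down unit/mm [0.0118 0.     0.0118] t 0.2 F [-0.37 -0.43 -0.24] q [ 1.04  0.1   0.1   1.56 -0.    1.35]
```

```bash
R='[0,0,0,0.407,-0.457,0.986]'; :; 
python3 -m inch '[[0,0,0,0.407,-0.457,0.986],[0,0,0,0.407,-0.457,0.986],[0,0,0,0.407,-0.457,0.986],[0,0,0,0.407,-0.457,0.986],[0,0,0,0.407,-0.457,0.986]]' -1 40
python3 -m inch '[[0,0,0,0.407,-0.457,0.986],[0,0,0,0.407,-0.457,0.986],[0,0,0,0.407,-0.457,0.986],[0,0,0,0.407,-0.457,0.986],[0,0,0,0.407,-0.457,0.986]]'
python3 -m inch '[[0,0,0,0.407,-0.457,0.986],[0,0,0,0.407,-0.457,0.986],[0,0,0,0.407,-0.457,0.986],[0,0,0,0.407,-0.457,0.986],[0,0,0,0.407,-0.457,0.986]]'
python3 -m inch '[[0,0,0,0.407,-0.457,0.986],[0,0.5,0,0,0,0],[0,0.8,0,0,0,0],[0,0.8,0,0,0,0],[0,0.8,0,0,0,0]]'
python3 -c "
from h import *
plan(0,-75,97,45,back=80)"
```

```text
time: 0.82
ee_pos: [184.0, 571.1, 404.6]
tool_rot: [1.079, 2.753, -0.306]
wrist_force: [0.0, 1.1, 0.4]
width: -0.3
grasp_force: 0.0
time: 1.45
ee_pos: [184.0, 571.1, 404.5]
tool_rot: [1.552, 2.279, -0.566]
wrist_force: [0.2, -0.5, 0.1]
width: 0.1
grasp_force: 0.0
time: 2.08
ee_pos: [179.6, 535.4, 365.8]
tool_rot: [1.928, 1.756, -0.702]
wrist_force: [0.4, 0.4, 0.2]
width: 0.1
grasp_force: 0.0
time: 2.7
ee_pos: [350.7, 494.4, 357.9]
tool_rot: [1.993, 1.65, -0.721]
wrist_force: [0.2, 1.2, 0.2]
width: 0.1
grasp_force: 0.0
turn [ 0.23 -0.92  0.02] n 0.9 shift [-1.627  3.314  3.376] down unit/mm [0.0118 0.     0.0118] t 2.7 F [0.25 1.19 0.24] q [ 0.82  0.63  0.55  2.11 -0.37  2.69]
```

```bash
python3 -m inch '[[0,0.8,0,0,0,0],[0,0.8,0,0,0,0],[0,0.8,0,0,0,0],[-0.5,0.8,0,0,0,0],[-0.6,0.1,0.6,0,0,0]]'
python3 -c "
from h import *
plan(0,-75,97,45,back=80)"
```

```text
time: 3.32
ee_pos: [528.1, 379.1, 366.6]
tool_rot: [1.998, 1.657, -0.691]
wrist_force: [0.6, -0.2, 0.3]
width: 0.2
grasp_force: 0.0
turn [ 0.39 -1.12 -0.02] n 1.1 shift [-0.604  0.037  2.559] down unit/mm [0.0118 0.     0.0118] t 3.325 F [ 0.58 -0.18  0.32] q [ 0.52  0.67  0.64  2.01 -0.52  2.41]
```

```bash
python3 -m inch '[[-0.2,0,0.5,0.2,-0.55,0],[-0.2,0,0.5,0.2,-0.55,0],[-0.2,0,0.5,0,0,0],[0,0,0.5,0,0,0],[0,0,0.3,0,0,0]]'
python3 -c "
from h import *
plan(0,-75,97,45,back=80)"
```

```text
time: 3.95
ee_pos: [501.5, 260.1, 290.0]
tool_rot: [1.954, 1.602, -0.813]
wrist_force: [1.1, 0.7, 0.2]
width: 0.2
grasp_force: 0.0
turn [-0.03 -0.    0.02] n 0.0 shift [-0.07   0.081  0.219] down unit/mm [0.0118 0.     0.0118] t 3.95 F [1.09 0.68 0.16] q [ 0.38  0.42  0.15  1.81 -0.63  2.32]
```

```bash
python3 -m inch '[[-0.07,0.08,0.22,0,0,0],[0,0,0.4,0,0,0],[0,0,0.3,0,0,0],[0,0,0,0,0,0]]'
python3 -c "
from h import *
plan(0,-75,97,45)
f=optics.grab_frame('top')
c=f['color'][150:330,180:370];cv2.imwrite('pics/t1.png',cv2.convertScaleAbs(cv2.resize(c,None,fx=3.3,fy=3.3,interpolation=cv2.INTER_CUBIC),alpha=1.6))
st=ctrl.read_state();R=Ro.from_rotvec(st['tool_rot']).as_matrix()
print(((proj(f,np.array([st['ee_pos']+R@[sx*11,sy*14,173] for sx in(-1,1) for sy in(-1,1)]))-[180,150])*3.3).round().tolist())"
```

```text
time: 4.45
ee_pos: [498.2, 218.4, 254.6]
tool_rot: [1.954, 1.602, -0.813]
wrist_force: [-0.1, -0.1, 0.2]
width: -0.1
grasp_force: 0.0
turn [-0.04  0.    0.02] n 0.0 shift [ 0.003 -0.001  0.646] down unit/mm [0.0118 0.     0.0118] t 4.45 F [-0.07 -0.12  0.23] q [ 0.32  0.35  0.01  1.69 -0.66  2.25]
[[236.0, 431.0], [244.0, 384.0], [211.0, 424.0], [220.0, 377.0]]
```

View pics/t1.png

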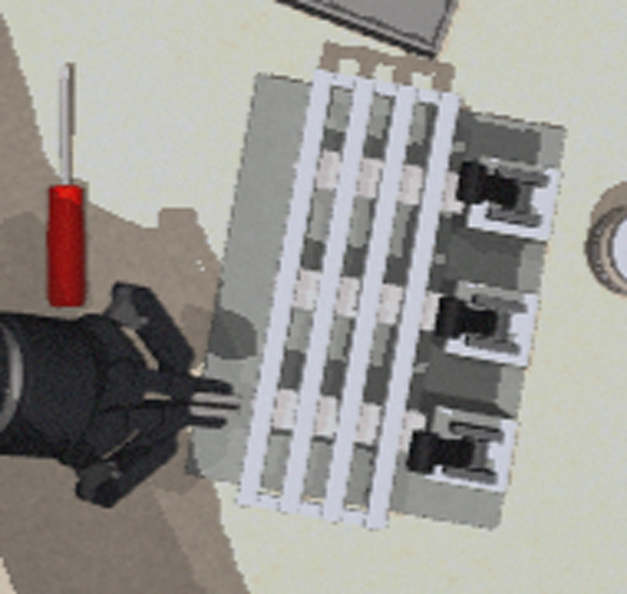

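The shut fingertips are at crop (240,405), which matches the predicted (240,407) and lines up with the near spring at (285,410). I'll advance under the guard.

```bash
python3 -m inch '[[0,0,0.25,0,0,0],[0,0,0.2,0,0,0],[0,0,0.1,0,0,0],[0,0,0.06,0,0,0],[0,0,0,0,0,0]]'
python3 -m inch '[[0,0,0.04,0,0,0],[0,0,0,0,0,0]]'
python3 -c "
from h import *
plan(0,-75,97,45)"
```

```text
time: 5.12
ee_pos: [493.1, 193.7, 229.3]
tool_rot: [1.954, 1.602, -0.811]
wrist_force: [-0.6, 0.4, 0.5]
width: -0.1
grasp_force: 0.0
time: 5.38
ee_pos: [492.8, 192.1, 227.5]
tool_rot: [1.954, 1.602, -0.811]
wrist_force: [-0.6, 0.5, 0.0]
width: -0.0
grasp_force: 0.0
turn [-0.02 -0.01  0.02] n 0.0 shift [-0.     0.001  0.01 ] down unit/mm [0.0118 0.     0.0118] t 5.375 F [-0.59  0.49  0.02] q [ 0.28  0.31 -0.09  1.6  -0.68  2.2 ]
```

```bash
python3 -m inch '[[0.024,0,0.024,0,0,0],[0.024,0,0.024,0,0,0],[0,0,0,0,0,0]]'
python3 -m inch '[[0.024,0,0.024,0,0,0],[0.024,0,0.024,0,0,0],[0,0,0,0,0,0]]'
python3 -m inch '[[0.024,0,0.024,0,0,0],[0,0,0,0,0,0]]'
```

```text
time: 5.75
ee_pos: [492.8, 192.1, 223.3]
tool_rot: [1.954, 1.602, -0.811]
wrist_force: [-1.0, 0.7, 1.1]
width: 0.0
grasp_force: 0.4
time: 6.12
ee_pos: [492.8, 192.1, 219.5]
tool_rot: [1.954, 1.602, -0.811]
wrist_force: [-0.3, 1.8, 3.9]
width: 0.1
grasp_force: 2.0
time: 6.38
ee_pos: [492.8, 192.1, 217.4]
tool_rot: [1.954, 1.602, -0.811]
wrist_force: [-0.3, 2.9, 4.8]
width: 0.4
grasp_force: 2.8
```

```bash
python3 -m inch '[[0.024,0,0.024,0,0,0],[0.018,0,0.018,0,0,0],[0,0,0,0,0,0]]'
python3 -m inch '[[0.018,0,0.018,0,0,0],[0,0,0,0,0,0]]'
python3 -m inch '[[0.012,0,0.012,0,0,0],[0,0,0,0,0,0]]'
```

```text
time: 6.75
ee_pos: [492.8, 192.1, 214.2]
tool_rot: [1.953, 1.602, -0.811]
wrist_force: [-1.8, 2.4, 8.6]
width: -0.0
grasp_force: 4.1
time: 7.0
ee_pos: [492.8, 192.1, 212.8]
tool_rot: [1.953, 1.602, -0.811]
wrist_force: [-2.0, 1.6, 9.1]
width: 0.3
grasp_force: 4.7
time: 7.25
ee_pos: [492.8, 192.1, 211.9]
tool_rot: [1.953, 1.602, -0.811]
wrist_force: [-1.8, 1.4, 10.3]
width: 0.2
grasp_force: 5.0
```

```bash
python3 -m inch '[[0.012,0,0.012,0,0,0],[0,0,0,0,0,0]]'
python3 -m inch '[[0.012,0,0.012,0,0,0],[0,0,0,0,0,0]]'
```

```text
time: 7.5
ee_pos: [492.8, 192.1, 211.0]
tool_rot: [1.953, 1.602, -0.811]
wrist_force: [-2.7, 2.0, 11.1]
width: -0.1
grasp_force: 5.4
time: 7.75
ee_pos: [492.8, 192.0, 210.1]
tool_rot: [1.952, 1.602, -0.811]
wrist_force: [-2.9, 1.6, 11.5]
width: 0.0
grasp_force: 5.8
```

```bash
python3 -m inch '[[0.012,0,0.012,0,0,0],[0,0,0,0,0,0]]'
```

```text
time: 8.0
ee_pos: [492.8, 192.0, 209.1]
tool_rot: [1.952, 1.602, -0.811]
wrist_force: [-3.0, 0.9, 12.6]
width: 0.1
grasp_force: 6.2
```

```bash
python3 -m inch '[[0.01,0,0.01,0,0,0],[0,0,0,0,0,0]]'
```

```text
time: 8.25
ee_pos: [492.8, 192.0, 208.7]
tool_rot: [1.952, 1.602, -0.811]
wrist_force: [-3.1, 2.1, 14.2]
width: 0.1
grasp_force: 7.5
```

```bash
python3 -m inch '[[0.01,0,0.01,0,0,0],[0,0,0,0,0,0]]'; python3 -c "
from h import *
for i in range(1): plan(0,-75,81,45)"
```

```text
time: 8.5
ee_pos: [492.8, 192.0, 208.2]
tool_rot: [1.951, 1.602, -0.812]
wrist_force: [-5.6, 2.2, 18.5]
width: -0.2
grasp_force: 9.3
turn [-0.01  0.02  0.02] n 0.0 shift [-0.038  0.    -0.03 ] down unit/mm [0.0118 0.     0.0118] t 8.5 F [-5.61  2.22 18.49] q [ 0.28  0.33 -0.11  1.57 -0.68  2.2 ]
```

```bash
python3 -m inch '[[-0.05,0,-0.05,0,0,0],[-0.1,0,-0.1,0,0,0],[-0.1,0,-0.1,0,0,0],[0,0,-0.3,0,0,0],[0,0.3,0,0,0,0]]'
python3 -m inch '[[0,0.5,0,0,0,0],[0,0.45,0,0,0,0],[0,0,0,0,0,0]]'
python3 -c "
from h import *
plan(0,0,97,45)"
```

```text
time: 9.12
ee_pos: [513.0, 201.8, 241.0]
tool_rot: [1.953, 1.603, -0.81]
wrist_force: [1.2, -0.7, -0.1]
width: -0.5
grasp_force: 0.0
time: 9.5
ee_pos: [569.9, 189.0, 239.6]
tool_rot: [1.955, 1.601, -0.812]
wrist_force: [0.7, 0.1, -0.2]
width: 0.1
grasp_force: 0.0
turn [-0.03 -0.01  0.01] n 0.0 shift [-0.001 -0.019  0.296] down unit/mm [0.0118 0.     0.0118] t 9.5 F [ 0.7   0.07 -0.21] q [ 0.24  0.49  0.16  1.65 -0.69  2.16]
```

```bash
python3 -m inch '[[0,-0.02,0.2,0,0,0],[0,0,0.095,0,0,0],[0.024,0,0.024,0,0,0],[0.024,0,0.024,0,0,0],[0,0,0,0,0,0]]'
python3 -m inch '[[0.024,0,0.024,0,0,0],[0.024,0,0.024,0,0,0],[0,0,0,0,0,0]]'
python3 -m inch '[[0.024,0,0.024,0,0,0],[0.024,0,0.024,0,0,0],[0,0,0,0,0,0]]'
python3 -m inch '[[0.018,0,0.018,0,0,0],[0.018,0,0.018,0,0,0],[0,0,0,0,0,0]]'
```

```text
time: 10.12
ee_pos: [565.1, 177.9, 223.7]
tool_rot: [1.954, 1.602, -0.811]
wrist_force: [-1.3, 0.4, -0.3]
width: -0.1
grasp_force: 0.0
time: 10.5
ee_pos: [565.2, 177.9, 219.7]
tool_rot: [1.954, 1.602, -0.811]
wrist_force: [-1.2, 3.7, 4.2]
width: -0.0
grasp_force: 1.8
time: 10.88
ee_pos: [565.3, 177.9, 215.7]
tool_rot: [1.954, 1.602, -0.81]
wrist_force: [0.3, 3.6, 6.1]
width: -0.4
grasp_force: 3.2
time: 11.25
ee_pos: [565.3, 177.9, 213.0]
tool_rot: [1.953, 1.602, -0.811]
wrist_force: [-1.7, 2.6, 8.7]
width: -0.1
grasp_force: 4.2
```

```bash
python3 -m inch '[[0.012,0,0.012,0,0,0],[0.012,0,0.012,0,0,0],[0,0,0,0,0,0]]'
python3 -m inch '[[0.012,0,0.012,0,0,0],[0.012,0,0.012,0,0,0],[0,0,0,0,0,0]]'
```

```text
time: 11.62
ee_pos: [565.2, 177.8, 211.2]
tool_rot: [1.953, 1.602, -0.811]
wrist_force: [-1.9, 4.1, 10.5]
width: -0.4
grasp_force: 4.9
time: 12.0
ee_pos: [565.3, 177.7, 209.3]
tool_rot: [1.953, 1.602, -0.811]
wrist_force: [-2.5, 2.8, 11.4]
width: 0.2
grasp_force: 5.6
```

```bash
python3 -m inch '[[0.01,0,0.01,0,0,0],[0,0,0,0,0,0]]'
```

```text
time: 12.25
ee_pos: [565.3, 177.7, 208.8]
tool_rot: [1.952, 1.602, -0.811]
wrist_force: [-2.8, 2.6, 12.7]
width: 0.4
grasp_force: 6.4
```

```bash
python3 -m inch '[[0.01,0,0.01,0,0,0],[0,0,0,0,0,0]]'
```

```text
time: 12.5
ee_pos: [565.3, 177.8, 208.4]
tool_rot: [1.952, 1.602, -0.811]
wrist_force: [-5.5, 3.1, 16.3]
width: 0.1
grasp_force: 8.0
```

```bash
python3 -m inch '[[0.006,0,0.006,0,0,0],[0,0,0,0,0,0]]'
```

```text
time: 12.75
ee_pos: [565.3, 177.8, 208.2]
tool_rot: [1.951, 1.601, -0.811]
wrist_force: [-5.6, 2.7, 18.3]
width: -0.2
grasp_force: 9.0
```

```bash
python3 -m inch '[[-0.05,0,-0.05,0,0,0],[-0.1,0,-0.1,0,0,0],[-0.1,0,-0.1,0,0,0],[0,0,-0.3,0,0,0],[0,0.3,0,0,0,0]]'
python3 -m inch '[[0,0.5,0,0,0,0],[0,0.45,0,0,0,0],[0,0,0,0,0,0]]'
python3 -c "
from h import *
plan(0,75,97,45)"
```

```text
time: 13.38
ee_pos: [585.3, 187.5, 240.8]
tool_rot: [1.953, 1.603, -0.81]
wrist_force: [-0.5, 0.4, 0.1]
width: -0.1
grasp_force: 0.0
time: 13.75
ee_pos: [642.2, 174.5, 239.0]
tool_rot: [1.955, 1.601, -0.812]
wrist_force: [-0.7, -0.9, 0.3]
width: -0.3
grasp_force: 0.0
turn [-0.04 -0.    0.01] n 0.0 shift [-0.009  0.003  0.288] down unit/mm [0.0118 0.     0.0118] t 13.75 F [-0.74 -0.87  0.28] q [ 0.2   0.66  0.39  1.67 -0.71  2.11]
```

```bash
python3 -m inch '[[-0.01,0,0.2,0,0,0],[0,0,0.088,0,0,0],[0.024,0,0.024,0,0,0],[0.024,0,0.024,0,0,0],[0,0,0,0,0,0]]'
python3 -m inch '[[0.024,0,0.024,0,0,0],[0.024,0,0.024,0,0,0],[0,0,0,0,0,0]]'
python3 -m inch '[[0.024,0,0.024,0,0,0],[0.024,0,0.024,0,0,0],[0,0,0,0,0,0]]'
python3 -m inch '[[0.018,0,0.018,0,0,0],[0.018,0,0.018,0,0,0],[0,0,0,0,0,0]]'
```

```text
time: 14.38
ee_pos: [638.6, 163.3, 224.0]
tool_rot: [1.954, 1.603, -0.811]
wrist_force: [-0.2, -0.5, 0.5]
width: -0.0
grasp_force: 0.0
time: 14.75
ee_pos: [638.8, 163.1, 219.9]
tool_rot: [1.954, 1.602, -0.811]
wrist_force: [1.2, 0.6, 1.9]
width: -0.4
grasp_force: 0.7
time: 15.12
ee_pos: [638.7, 163.1, 215.9]
tool_rot: [1.954, 1.602, -0.811]
wrist_force: [0.2, 2.2, 3.1]
width: 0.2
grasp_force: 1.5
time: 15.5
ee_pos: [638.7, 163.0, 212.8]
tool_rot: [1.954, 1.602, -0.811]
wrist_force: [0.5, 0.6, 5.0]
width: 0.2
grasp_force: 2.1
```

The far spring gives about half the force at the same depth, so it is the tired one. I'll finish its press.

```bash
python3 -m inch '[[0.012,0,0.012,0,0,0],[0.012,0,0.012,0,0,0],[0,0,0,0,0,0]]'
python3 -m inch '[[0.012,0,0.012,0,0,0],[0.012,0,0.012,0,0,0],[0,0,0,0,0,0]]'
```

```text
time: 15.88
ee_pos: [638.7, 163.0, 210.8]
tool_rot: [1.954, 1.602, -0.811]
wrist_force: [0.3, 0.4, 5.1]
width: -0.2
grasp_force: 2.5
time: 16.25
ee_pos: [638.7, 162.9, 209.1]
tool_rot: [1.953, 1.602, -0.811]
wrist_force: [-0.2, -0.6, 6.3]
width: 0.2
grasp_force: 3.2
```

```bash
python3 -m inch '[[0.01,0,0.01,0,0,0],[0,0,0,0,0,0]]'
```

```text
time: 16.5
ee_pos: [638.8, 162.9, 208.7]
tool_rot: [1.953, 1.602, -0.811]
wrist_force: [-1.9, -0.8, 9.4]
width: -0.0
grasp_force: 4.4
```

```bash
python3 -m inch '[[0.008,0,0.008,0,0,0],[0,0,0,0,0,0]]'
```

```text
time: 16.75
ee_pos: [638.7, 162.9, 208.2]
tool_rot: [1.953, 1.602, -0.811]
wrist_force: [-1.9, -0.3, 11.1]
width: -0.4
grasp_force: 5.3
```

```bash
python3 -m inch '[[0.008,0,0.008,0,0,0],[0,0,0,0,0,0]]'
python3 -m inch '[[-0.05,0,-0.05,0,0,0],[-0.1,0,-0.1,0,0,0],[-0.1,0,-0.1,0,0,0],[0,0,-0.5,0,0,0],[0,0,-0.8,0,0,0]]'
python3 -m inch '[[0,0,-0.8,0,0,0],[0,0,-0.4,0,0,0],[0,0,0,0,0,0]]'
python3 -c "
from h import *
plan(60,75,190,0,corner=False)"
```

```text
time: 17.0
ee_pos: [638.8, 162.9, 207.9]
tool_rot: [1.952, 1.602, -0.811]
wrist_force: [-2.6, -0.1, 12.1]
width: 0.1
grasp_force: 6.2
time: 17.62
ee_pos: [649.3, 216.7, 282.6]
tool_rot: [1.955, 1.602, -0.815]
wrist_force: [1.6, 0.4, 0.9]
width: -0.2
grasp_force: 0.0
time: 18.0
ee_pos: [660.0, 268.1, 334.3]
tool_rot: [1.953, 1.603, -0.809]
wrist_force: [0.6, -0.3, -0.0]
width: -0.1
grasp_force: 0.0
turn [-0.01  8.98  0.02] n 9.0 shift [-4.707  0.019 -0.478] down unit/mm [0.     0.     0.0167] t 18.0 F [ 0.6  -0.27 -0.  ] q [ 0.32  0.91  0.92  2.03 -0.66  2.24]
```

```bash
python3 -m inch '[[0,0,0,0,1,0],[0,0,0,0,1,0],[0,0,0,0,1,0],[0,0,0,0,1,0],[0,0,0,0,1,0]]'
python3 -m inch '[[0,0,0,0,1,0],[0,0,0,0,1,0],[0,0,0,0,1,0],[0,0,0,0,1,0],[0,0,-0.8,0,0,0]]'
python3 -m inch '[[-0.6,0,0,0,0,0],[-0.8,0,0,0,0,0],[-0.8,0,0,0,0,0],[-0.6,0,0,0,0,0],[0,0,0,0,0,0]]'
python3 -c "
from h import *
plan(60,75,190,0,corner=False)"
```

```text
time: 18.62
ee_pos: [659.5, 265.8, 332.4]
tool_rot: [2.243, 1.837, -0.396]
wrist_force: [-0.1, 0.3, -0.4]
width: 0.1
grasp_force: 0.0
time: 19.25
ee_pos: [658.2, 265.0, 374.7]
tool_rot: [-2.425, -1.983, 0.017]
wrist_force: [1.3, -0.3, 0.6]
width: 0.1
grasp_force: 0.0
time: 19.88
ee_pos: [626.0, 99.0, 380.3]
tool_rot: [-2.432, -1.984, 0.004]
wrist_force: [-0.3, -0.5, -0.4]
width: 0.3
grasp_force: 0.0
turn [-0.04  0.   -0.05] n 0.0 shift [-1.832  0.02   0.288] down unit/mm [0.     0.     0.0167] t 19.875 F [-0.29 -0.5  -0.44] q [-0.05  0.21  0.17  1.53  0.    1.72]
```

```bash
python3 -m inch '[[-0.8,0.02,0,0,0,0],[-0.5,0,0.1,0,0,0],[-0.4,0,0.1,0,0,0],[0,0,0.09,0,0,0],[0,0,0,0,0,0]]'
python3 -c "
from h import *
plan(60,75,190,0,corner=False)
f=optics.grab_frame('side');cv2.imwrite('pics/s2.png',cv2.convertScaleAbs(cv2.resize(f['color'][120:330,170:390],None,fx=2.8,fy=2.8,interpolation=cv2.INTER_CUBIC),alpha=1.4))"
```

```text
time: 20.5
ee_pos: [607.6, 2.6, 363.2]
tool_rot: [-2.427, -1.989, 0.003]
wrist_force: [-0.1, 0.6, -0.0]
width: -0.0
grasp_force: 0.0
turn [-0.04 -0.01  0.  ] n 0.0 shift [-0.196  0.003  0.003] down unit/mm [0.     0.     0.0167] t 20.5 F [-0.13  0.63 -0.02] q [-0.21  0.13  0.05  1.49  0.    1.56]
```

View pics/s2.png

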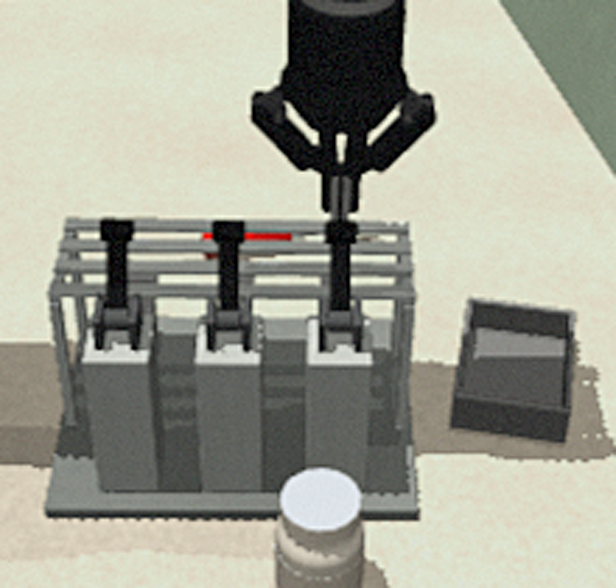

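The fingers stand right behind the far lever, at crop (341,200), and nothing else is close. Time to push it over.

```bash
python3 -m inch '[[-0.2,0,0,0,0,0],[-0.15,0,0,0,0,0],[-0.1,0,0,0,0,0],[-0.1,0,0,0,0,0],[-0.1,0,0,0,0,0]]'
python3 -m inch '[[-0.1,0,0,0,0,0],[-0.1,0,0,0,0,0],[-0.1,0,0,0,0,0],[-0.1,0,0,0,0,0],[-0.1,0,0,0,0,0]]'
python3 -m inch '[[-0.05,0,0,0,0,0],[-0.05,0,0,0,0,0],[0,0,0,0,0,0]]'
python3 -c "
from h import *
plan(131,75,190,0,corner=False)"
```

```text
time: 21.18
ee_pos: [600.3, -36.4, 364.8]
tool_rot: [-2.428, -1.99, 0.0]
wrist_force: [1.2, 2.8, 2.2]
width: 0.1
grasp_force: 1.9
time: 21.8
ee_pos: [594.3, -66.1, 364.2]
tool_rot: [-2.428, -1.989, 0.002]
wrist_force: [1.2, 3.4, -0.8]
width: -0.0
grasp_force: 1.9
time: 22.18
ee_pos: [593.1, -71.8, 364.1]
tool_rot: [-2.429, -1.989, 0.003]
wrist_force: [0.5, 1.5, -0.8]
width: -0.4
grasp_force: 0.6
turn [-0.03 -0.   -0.  ] n 0.0 shift [-0.117 -0.004  0.019] down unit/mm [0.     0.     0.0167] t 22.175 F [ 0.5   1.54 -0.79] q [-0.34  0.09  0.01  1.49 -0.    1.43]
```

```bash
python3 -m inch '[[-0.04,0,0,0,0,0],[-0.04,0,0,0,0,0],[0,0,0,0,0,0]]'
python3 -m inch '[[-0.025,0,0,0,0,0],[0,0,0,0,0,0]]'
python3 -m inch '[[-0.025,0,0,0,0,0],[0,0,0,0,0,0]]'
```

```text
time: 22.55
ee_pos: [592.2, -76.4, 364.3]
tool_rot: [-2.429, -1.989, 0.002]
wrist_force: [-0.0, 2.4, -0.7]
width: -0.1
grasp_force: 0.9
time: 22.8
ee_pos: [592.0, -77.8, 364.4]
tool_rot: [-2.429, -1.989, 0.002]
wrist_force: [0.1, 2.8, -0.5]
width: 0.1
grasp_force: 1.1
time: 23.05
ee_pos: [591.7, -79.3, 364.4]
tool_rot: [-2.429, -1.99, 0.002]
wrist_force: [0.5, 3.7, -0.7]
width: -0.1
grasp_force: 1.1
```

```bash
python3 -m inch '[[-0.03,0,0,0,0,0],[0,0,0,0,0,0]]'
python3 -m inch '[[-0.03,0,0,0,0,0],[0,0,0,0,0,0]]'
```

```text
time: 23.3
ee_pos: [591.3, -81.1, 364.3]
tool_rot: [-2.429, -1.989, 0.002]
wrist_force: [0.4, 3.0, -0.0]
width: -0.2
grasp_force: 1.0
time: 23.55
ee_pos: [591.0, -82.3, 364.3]
tool_rot: [-2.427, -1.989, -0.0]
wrist_force: [1.9, 8.0, 0.9]
width: 0.2
grasp_force: 2.8
```

```bash
python3 -m inch '[[-0.03,0,0,0,0,0],[0,0,0,0,0,0]]'
```

```text
time: 23.8
ee_pos: [590.8, -83.1, 364.3]
tool_rot: [-2.425, -1.99, -0.004]
wrist_force: [3.0, 14.2, -0.4]
width: 0.2
grasp_force: 5.8
```

The force has climbed against the lever's end stop. I'll back off, rise clear and check.

```bash
python3 -m inch '[[0.2,0,0,0,0,0],[0.2,0,0,0,0,0],[0,0,-0.5,0,0,0],[0,0,-0.6,0,0,0],[0,0,-0.6,0,0,0]]'
python3 -m inch '[[0.8,0,0,0,0,0],[0.8,0,0,0,0,0],[0.8,0,0,0,0,0],[0.6,0,0,0,0,0],[0,0,0,0,0,0]]'
python3 -c "
from h import *
f=optics.grab_frame('side');a=f['color'][150:330,170:390]
g=optics.grab_frame('top');b=g['color'][100:320,180:400]
o=np.vstack([cv2.resize(a,None,fx=1.6,fy=1.6),cv2.resize(b,(352,300))]) if 0 else np.hstack([cv2.resize(a,(400,327)),cv2.resize(b[:180],(400,327))])
cv2.imwrite('pics/end.png',cv2.convertScaleAbs(o,alpha=1.5))
p=np.load('p.npy')
for y,s in((-75,-1),(0,-1),(75,1)):
  X=J2W(p,[[125+s*60*np.sin(.6),y,158+60*np.cos(.6)]]);print(((proj(f,X)[0]-[170,150])*400/220).round(),((proj(g,X)[0]-[180,100])*400/220+[400,0]).round())
print(ctrl.read_state()['wrist_force'])"
```

```text
time: 24.42
ee_pos: [595.5, -60.7, 467.4]
tool_rot: [-2.429, -1.99, 0.003]
wrist_force: [1.2, 0.0, 1.3]
width: 0.1
grasp_force: 0.0
time: 25.05
ee_pos: [631.0, 118.1, 466.1]
tool_rot: [-2.425, -1.994, 0.002]
wrist_force: [0.5, 0.2, 0.7]
width: -0.0
grasp_force: 0.0
[76. 94.] [632. 338.]
[149.  95.] [644. 264.]
[223. 138.] [724. 202.]
[-0.54673832 -0.52157455  0.20097711]
```

View pics/end.png

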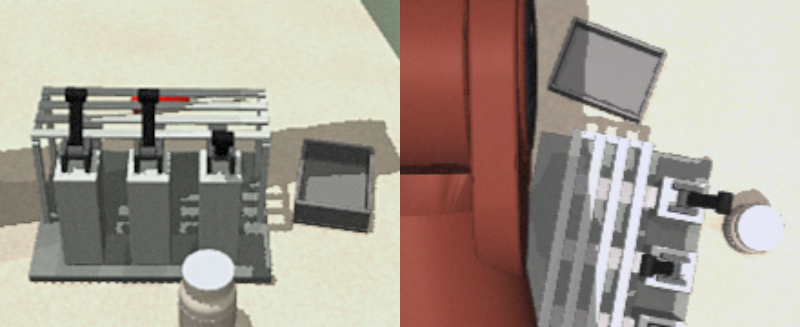

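The far lever is thrown over: its roll is at (223,138) in the side view and (724,202) in the top view, exactly where 0.6 rad over predicts. The near and middle levers are still closed at (76,94) and (149,95). The jar and tray haven't moved and the arm is clear.

```bash
python3 -c "
from rig import ctrl
print(ctrl.sign_off())"
```

```text
the job is handed in; nothing more can be done
None
```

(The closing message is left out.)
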